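Switch the chiller isolator on and lock it on

ROBOT

A 6-joint arm with a two-finger parallel gripper is mounted at the origin on a cart in front of the work surface, level with it; the furniture and walls round the work are solid. World frame = base frame: x ahead of the robot, y to its left, z up, the work surface at z = 0. Lengths are in mm, angles in rad, forces in N, time in s.
With the tool pointing down it reaches from about 350 to 975 mm from the base axis. Payload 7.1 kg.
Tool frame: the origin (TCP) lies midway between the tips of the shut fingers; the grasp point (between the pads) lies 19 mm behind it (ctrl.grip_depth is the distance from the TCP to the grasp point, in mm); z points along the fingers, y is the line along which they close (so a half turn about z gives the same grasp; the last joint's range is limited). The gripper opens to 88 mm and grips with 3 to 60 N. Pads are 20 mm wide; open, the fingers measure 115 mm over their backs; the gripper's body (75 mm by 178 mm) begins 61 mm behind the grasp point.
Start: joints at [1.14, 0.423, 1.63, -0, 1.089, -0.019], TCP at [250.13, 572.748, 222.675] pointing down, gripper open.
Joint ranges: [-3, 3], [-0.9, 2.11], [0.09, 2.58], [-1.31, 4.45], [0.11, 2.69], [-2.54, 2.54]. Speed limits (rad/s): [2.39, 2.39, 3.01, 3.14, 3.14, 3.14].

INTERFACE

Orientations are given as a rotation vector (axis times angle).
In Python, from workcell import ctrl, cams gives the robot as it stands.
- The arm moves only by the tool move_arm, never from a script. Its argument "steps" is a list of rows, each a list of 3 entries, a list of its own where there are three numbers: the shift along the tool's x, y, z in units of 25 mm (1.0 is 25 mm), then the turn about the tool's z in units of 5 degrees (1.0 is 5 degrees), then the closure, from 0 (fully open) to 1 (shut). A call has 1 to 20 rows; each row shifts and turns the commanded pose from where the row before left it, along the tool's axes as they then stand; what a row does not reach is not made up. A row lasts 1/12 s, in which the tool goes at most 41.7 mm and 7.16 degrees, less where a joint would pass 70% of its speed; a pose out of reach is approached as far as the arm can. A call is refused whole if a number of a shift passes 1 or a number of a turn 1, either way. A call with a gripper value outside its range is refused whole. The fingers move at their own pace and stop on an object; the grip force is fixed at half the most. Time passes only in rows, so rows that do not move let the fingers close. It gives the time, the measured TCP pose, the force, the opening and the grip force at its end, in the units of the state.
- ctrl.get_obs(): the state, without advancing time (a new reading comes with each control period).
- cams.get_image(name): name is "side" or "top"; returns a dict with "image" (400x640x3 uint8, red, green, blue), "camera_matrix" (3x3 intrinsics, pixels), "k1" (the pictures are not rectified: a ray, as slopes to the right and down, at radius r is drawn at 1 + k1 r^2 times it, then the intrinsics apply), "xyz" and "rotation" of the camera in the world. Camera axes: x right, y down, z forward; pixel columns grow to the right and rows downward; lengths in mm; the calibration is good to about 2 mm. A picture is of the moment at which its call begins. There is no depth.
- ctrl.close_job(): hands the job in; it is judged then, once.
Trained networks look in the newest picture that a camera, given by its name, has taken for a name from the list of things; names that differ only in an ending like _2 or _b are one class to them, and where a whole thing is asked for, a point or a joint stands for the part that bears it (a point fixed in the world has none). Each returns a list of dicts, best first, with "p" (0 to 1); they miss things now and then, are a little off and sometimes report something else, mostly with a low value. They report only what shows in the picture. A call takes as long as a camera call.
- cams.boxes_of(camera, thing): "rect" ([centre column, centre row, width, height] in pixels, round what is visible of it).
- cams.cut_out(camera, thing): "pixels" (400x640 bool, what is visible of it) and "rect" ([centre column, centre row, width, height] in pixels, round what is visible of it).
The state is a dict: "t": time; "qpos": joint angles; "qvel": joint speeds; "joint_torque": joint torques, N m; "ee_pos": TCP position; "orientation": TCP orientation; "ft_force": force on the tool from outside, world axes, zero at the start; "moment": the same for the moment, N m; "width": finger opening in mm; "grasp_force": force on a finger pad.
Only numpy, scipy, OpenCV 4.12 (cv2) and the standard library are available. Lean on these libraries where they do the work, as an engineer would, in place of code of your own. Each camera call takes 0.05 s, during which the arm holds its last target. There are 200 camera calls.

TASK

The juice chiller's isolator is locked off. Take the steel lock bar out of the cradle beside the handle and set it down on the worktop, standing on its long narrow underside; then turn the handle a quarter turn clockwise to ON, and with the handle on, lay the bar fully down in the other cradle, the one that runs across the box, with the bar's round head sticking out over the box's right-hand side. Leave the mug, the canister and the shaker where they stand.

Things in the scene. Friction and masses are not known exactly. Their poses are not given: they have to be found in the camera images.
- isolator: Fixed grey box, 170 x 170 mm, 60 high, turned up to 0.35 rad; origin at the centre of its underside, z up, front -x, right-hand side -y. On top a black handle and two open steel cradles. Drink dispenser to its left: tray 30 mm high at x>0.54, y>0.1; taps x>0.565; tank x>0.62, y>0.09. Basket at y<-0.22, x<0.6. Free worktop: 0.39<x<0.53 m, y from the box to 0.45 m.
- seat_off (a point): Box's (-40, -25, 64) mm: floor of the OFF cradle, which runs along the box's x at y=-25. Each cradle has two saddles 20 mm long (here centred on x=-70 and -30), slot 25 mm wide, walls up to z=89, beside the handle one only to z=75. The bar's origin is here at the start. The bar here stops the handle.
- handle (a joint): Black rotary handle on the box's vertical centre line; turns clockwise from above. 0 = OFF: it lies along the box's x, across the ON cradle; pi/2 = ON: along the box's y. Stops at both ends. An over-centre spring (0.24 N m at the ends, none half way; little friction) holds it at either end and snaps it to the nearer end when let go.
- seat_on (a point): Box's (25, -40, 64) mm: floor of the ON cradle, which runs along the box's y at x=+25, saddles centred on y=-70 and +30, built like the OFF cradle. The bar's origin belongs here at the end, its x axis along the box's -y, so that the head is outside the box. The handle at ON leaves only 5 mm beside the bar, no room for a finger: hold the bar by the head.
- lock_bar: Loose steel bar, 170 mm long, 20 thick, 0.08 to 0.17 kg. Origin at the middle of its underside; x from the plain tail (-85) to the round head (+85), z up. Shank 32 mm high. Head: upright disc, 48 mm across, 20 thick, level with the underside. Starts in the OFF cradle, tail overhanging the box's front by 40 mm, head close beside the handle. Stands steadily on its underside.
- bar_head (a point): Centre of the lock bar's round head: 61 mm from the bar's origin along its x, 24 mm above its underside.
- handle_grip (a point): Point on the handle's axis, 110 mm above the worktop. The handle is an upright-sided bar 120 mm long, 20 mm wide, from 78 to 124 mm above the worktop; grip it across its width from above, fingertips staying above 92 mm so that they pass over the saddles.
- bar_tail (a point): Point inside the lock bar's shank, 20 mm from the tail end, 16 mm above its underside.
- mug: White porcelain mug standing upside down, 94 mm high; origin under it, its round body 86 mm across centred on its own (0, +14) mm, its loop handle reaching to y = -57, 16 mm wide. Bystander.
- canister: Grey canister with wooden lid, 92 mm across, 120 mm high; origin at the centre of its underside. Bystander.
- shaker: Shaker, 44 mm across, 90 mm high; origin at the centre of its underside. Bystander.

How it is judged (in metres and radians):
On the way, in this order (a step that is already met when the one before it is completed fails the run):
1. the lock bar stands on the worktop on its long underside, let go, with the handle still off (height (world z) of lock_bar below 0.012 m and angle between lock_bar's own z axis and vertical below 0.15 rad and contact force between the fingers and lock_bar below 0.1 N and linear speed of lock_bar below 0.03 m/s and value of joint handle below 0.3 rad), for 0.2 s.
2. the handle is on while the bar still stands on the worktop (value of joint handle above 1.45 rad and height (world z) of lock_bar below 0.02 m), for 0.2 s.
At the end, for the whole second after the job is handed in: The handle is on (above 1.45 rad); the lock bar rests flat in the ON cradle (origin within 4 mm in height and 6 mm across of seat_on, within 20 mm along the cradle, tilted and skewed less than 0.12 rad), its round head outside the box's right-hand side, at rest (value of joint handle above 1.45 rad and x of lock_bar in the frame of isolator between 0.019 and 0.031 m and y of lock_bar in the frame of isolator between -0.06 and -0.02 m and y of bar_head in the frame of isolator below -0.078 m and z of lock_bar in the frame of isolator between 0.06 and 0.068 m and angle between lock_bar's own z axis and vertical below 0.12 rad and angle between the x axis of lock_bar and the y axis of isolator, either way round below 0.12 rad and linear speed of lock_bar below 0.02 m/s); the robot touches nothing.
It fails at once if the mug, canister or shaker is shifted by more than 20 mm or tipped (distance of any of mug, canister, shaker from where it was at the start of the episode above 0.02 m or angle between any of mug, canister, shaker's own z axis and vertical above 0.3 rad).
It also fails if it takes over 72 s, if anything falls off the work surface, if the arm or the gripper's body presses on something with over 40 N, if the wrist force passes 120 N, or if a joint passes its speed limit or range.

## Working session

There is one attempt and no reset: what is moved stays moved. The work goes in short steps, Python scripts to look and compute and a tool call to move; the robot and the scene stay as the last step left them, time stands still between calls to the robot, and variables do not carry over. Pictures are saved under pics/ and viewed, at most 10 in all, crops included, and the job is handed in when it is done.

Besides the shell and the picture viewer there is one more tool, called as name(argument=value, ...) on one line, values as JSON. move_arm: Moves the arm, as the interface text tells. Its arguments: {"type":"object","properties":{"steps":{"type":"array"}},"required":["steps"]}

```bash
mkdir -p pics; ls
cat > h.py <<'E'
import numpy as np, cv2
from workcell import ctrl, cams
from scipy.spatial.transform import Rotation as R
E
python3 - <<'E'
from h import *
o=ctrl.get_obs(); print({k:np.round(v,3) for k,v in o.items()})
print(R.from_rotvec(o['orientation']).as_matrix().round(3))
for n in('side','top'):
    d=cams.get_image(n); cv2.imwrite(f'pics/{n}0.png',d['image'][:,:,::-1])
    print(n,d['camera_matrix'],d['k1'],d['xyz'],d['rotation'])
    for t in('isolator','handle','lock_bar','mug','canister','shaker'):
        print(t,[(np.round(b['p'],2),np.round(b['rect'])) for b in cams.boxes_of(n,t)[:2]])
E
```

```text
pics
{'t': np.float64(0.0), 'qpos': array([ 1.14 ,  0.424,  1.631,  0.   ,  1.089, -0.019]), 'qvel': array([ 0.   , -0.   ,  0.   , -0.001, -0.001,  0.002]), 'joint_torque': array([ 3.0000e-03, -5.4465e+01, -2.7367e+01,  6.5000e-02,  2.3000e-02,
       -0.0000e+00]), 'ee_pos': array([249.93 , 572.249, 221.905]), 'orientation': array([-6.420e-01, -3.075e+00,  2.000e-03]), 'ft_force': array([-0.126,  0.082, -0.163]), 'moment': array([ 0.01 , -0.007, -0.013]), 'grasp_force': np.float64(0.0), 'width': np.float64(87.983)}
[[-0.916  0.4   -0.001]
 [ 0.4    0.916 -0.001]
 [ 0.    -0.002 -1.   ]]
side [[438.29732739   0.         322.82038194]
 [  0.         438.29732739 200.15452612]
 [  0.           0.           1.        ]] -0.10946128698446933 [ 640.61232661 -725.55027785  571.70914317] [-2.04363245 -0.0351732   0.02993757]
isolator [(np.float64(0.73), array([307., 284., 103.,  79.]))]
handle [(np.float64(0.67), array([300., 257.,  65.,  31.]))]
lock_bar [(np.float64(0.59), array([281., 275.,  90.,  39.]))]
mug [(np.float64(0.74), array([285., 174.,  30.,  39.]))]
canister [(np.float64(0.91), array([400., 285.,  48.,  66.]))]
shaker [(np.float64(0.64), array([262., 237.,  23.,  33.]))]
top [[379.98917994   0.         321.09852934]
 [  0.         379.98917994 199.68857372]
 [  0.           0.           1.        ]] -0.020634854957612067 [ 509.42536431  167.98679372 1140.90241515] [-2.18673831  2.14413973 -0.0722441 ]
isolator [(np.float64(0.62), array([402., 215.,  73.,  76.]))]
handle [(np.float64(0.56), array([409., 215.,  23.,  45.]))]
lock_bar [(np.float64(0.86), array([422., 226.,  27.,  62.]))]
mug [(np.float64(0.89), array([227., 243.,  40.,  37.]))]
canister [(np.float64(0.87), array([406., 150.,  39.,  41.]))]
shaker [(np.float64(0.52), array([346., 253.,   9.,  13.]))]
```

View pics/top0.png

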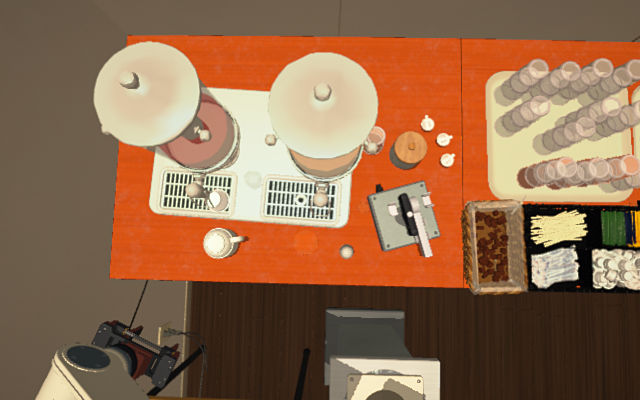

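View pics/side0.png

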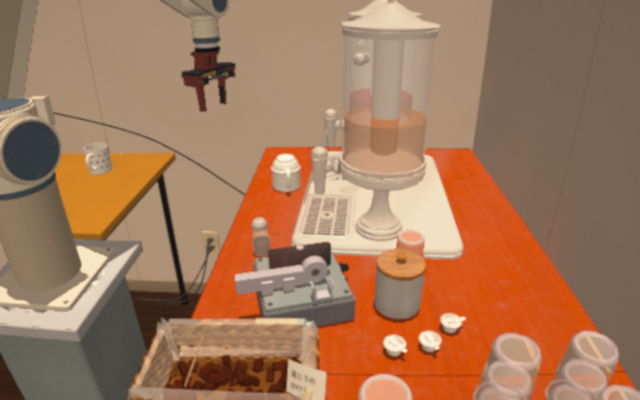

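```bash
cat >> h.py <<'E'
from scipy.optimize import minimize
S=4
class View:
    def __init__(s,n):
        s.n=n; d=cams.get_image(n); s.K=d['camera_matrix'];s.k=d['k1'];s.c=d['xyz'];s.R=R.from_rotvec(d['rotation']).as_matrix(); s.img=d['image']
    def proj(s,P):
        q=(np.atleast_2d(P)-s.c)@s.R; u=q[:,:2]/q[:,2:]; u=u*(1+s.k*(u**2).sum(1,keepdims=True))
        return u*[s.K[0,0],s.K[1,1]]+s.K[:2,2]
    def mask(s,*things):
        m=np.zeros((400,640),bool)
        for t in things:
            r=cams.cut_out(s.n,t)
            if r: m|=r[0]['pixels']
            else: print('missing',s.n,t)
        return m
    def render(s,parts):
        m=np.zeros((400*S,640*S),np.uint8)
        for P in parts:
            h=cv2.convexHull((((s.proj(P)+.5)*S-.5)*16).astype(np.int32).reshape(-1,1,2)); cv2.fillConvexPoly(m,h,1,shift=4)
        return cv2.resize(m.astype(np.float32),(640,400),interpolation=cv2.INTER_AREA)
def box(x0,x1,y0,y1,z0,z1): return np.array([[x,y,z] for x in(x0,x1) for y in(y0,y1) for z in(z0,z1)],float)
def cyl(r,z0,z1,cx=0,cy=0):
    a=np.linspace(0,2*np.pi,32); return np.vstack([np.c_[cx+r*np.cos(a),cy+r*np.sin(a),0*a+z] for z in(z0,z1)])
a=np.linspace(0,2*np.pi,32)
SH=box(-85,61,-10,10,0,32); HD=np.vstack([np.c_[61+24*np.cos(a),0*a+y,24+24*np.sin(a)] for y in(-10,10)])
def T(P,x,y,yaw,z=0): return P@R.from_euler('z',yaw).as_matrix().T+[x,y,z]
def fit(views,masks,model,x0,step):
    f=lambda p:sum(np.abs(v.render(model(p))-m).sum() for v,m in zip(views,masks))
    sim=np.vstack([x0]+[np.array(x0)+np.eye(len(x0))[i]*step[i] for i in range(len(x0))])
    r=minimize(f,x0,method='Nelder-Mead',options=dict(initial_simplex=sim,xatol=.01,fatol=.1)); return r.x,r.fun
E
python3 - <<'E'
from h import *
V=[View('top'),View('side')]
M=[v.mask('isolator','handle','lock_bar').astype(float) for v in V]
BM=[v.mask('lock_bar').astype(float) for v in V]
HM=V[0].mask('handle')
iso=lambda p:[T(P,p[0],p[1],p[2]/100) for P in(box(-85,85,-85,85,0,60),box(-60,60,-10,10,78,124),SH+[-40,-25,64],HD+[-40,-25,64])]
bar=lambda p:[T(P,p[0],p[1],p[2]/100,64) for P in(SH,HD)]
x0=[490,-70,20]
for i,j in((0,2),(0,1),(1,2)):
    p,f=fit(V[i:j],M[i:j],iso,x0,[20,20,15]); print('iso',i,j,p.round(2),f, 'bar exp',T(np.array([[-40,-25,0.]]),p[0],p[1],p[2]/100).round(1))
    b,f=fit(V[i:j],BM[i:j],bar,[p[0]-40,p[1]-25,p[2]],[10,10,10]); print('bar',b.round(2),f)
for t,m,x in(('shaker',cyl(22,0,90),[435,90]),('canister',cyl(46,0,120),[680,-80]),('mug',cyl(43,0,94),[440,430])):
    for i,j in((0,2),(0,1),(1,2)):
        p,f=fit(V[i:j],[v.mask(t).astype(float) for v in V[i:j]],lambda p:[m+[p[0],p[1],0]],x,[20,20]); print(t,i,p.round(1),f)
v=V[0];im=v.img.copy()
print(V[0].proj(np.array([[500,-70,60]])))
E
```

```text
missing top isolator
iso 0 2 [567.88 -40.42  28.78] 4318.4375 bar exp [[536.6 -75.7   0. ]]
bar [536.57 -77.6   30.85] 594.3125
iso 0 1 [571.06 -51.5   19.86] 3090.0625 bar exp [[536.8 -83.9   0. ]]
bar [535.77 -78.52  28.06] 212.8125
iso 1 2 [568.23 -40.63  28.17] 1226.5 bar exp [[536.8 -75.8   0. ]]
bar [536.21 -76.83  29.55] 367.4375
shaker 0 [462.9 120.6] 261.0
shaker 0 [463.  120.1] 39.8125
shaker 1 [461.8 127.2] 213.0625
missing top canister
canister 0 [757.2 -47.8] 1803.375
missing top canister
canister 0 [556.4 174.8] 926.375
canister 1 [756.8 -47.8] 593.8125
mug 0 [478.9 473.5] 281.75
mug 0 [477.5 473.3] 113.0625
mug 1 [477.9 484.3] 148.1875
[[413.44831978 238.59614178]]
```

Run:
```python
from h import *
V=[View('top'),View('side')]
tiles=[]
for v,c in zip(V,((340,150,140,120),(215,225,180,120))):
    M=v.mask('isolator').astype(np.uint8); B=v.mask('lock_bar').astype(np.uint8)
    x,y,w,h=c; k=5 if w==140 else 4
    im=cv2.resize(v.img[y:y+h,x:x+w,::-1],None,fx=k,fy=k,interpolation=cv2.INTER_CUBIC)
    p=(568,-41,.29)
    for P,col in((box(-85,85,-85,85,0,60),(0,255,0)),(box(-60,60,-10,10,78,124),(255,0,0)),(SH+[-40,-25,64],(0,255,255)),(HD+[-40,-25,64],(255,255,0))):
        q=(v.proj(T(P,*p))+.5-[x,y])*k-.5; q=q.astype(int)
        if len(P)==8:
            for i in range(8):
                for j in range(i):
                    if bin(i^j).count('1')==1: cv2.line(im,q[i].tolist(),q[j].tolist(),col,1)
        else: cv2.polylines(im,[q[:32].reshape(-1,1,2),q[32:].reshape(-1,1,2)],True,col,1)
    tiles.append(im)
    print(M.sum(),B.sum())
cv2.imwrite('pics/ov_t.png',tiles[0]);cv2.imwrite('pics/ov_s.png',tiles[1])
```

```text
3312 510
5111 1812
```

View pics/ov_t.png

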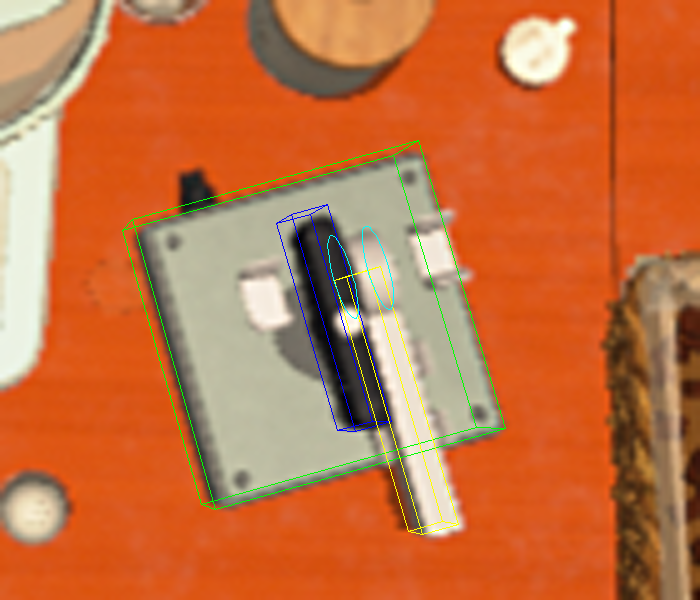

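View pics/ov_s.png

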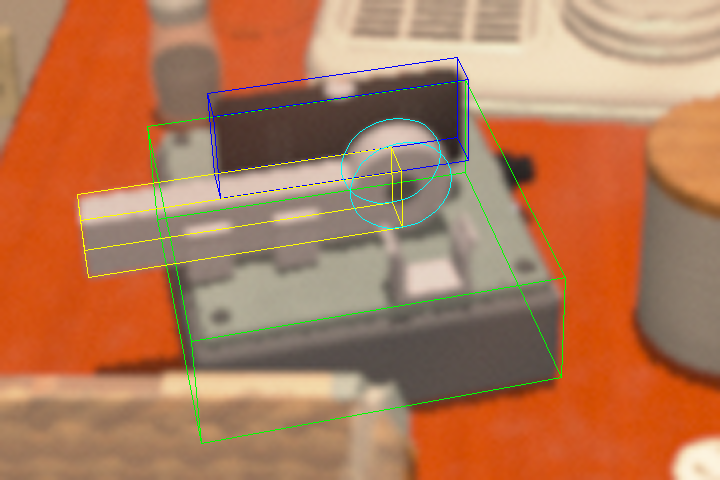

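Run:
```python
from h import *
V=View('top'); hsv=cv2.cvtColor(V.img,cv2.COLOR_RGB2HSV)
m=((hsv[...,1]<110)|(hsv[...,2]<60)).astype(np.uint8)
roi=np.zeros_like(m); roi[178:262,362:445]=1; m*=roi
n,l,st,_=cv2.connectedComponentsWithStats(m); m=(l==1+st[1:,4].argmax()).astype(np.uint8)
m=cv2.morphologyEx(cv2.morphologyEx(m,cv2.MORPH_CLOSE,np.ones((5,5))),cv2.MORPH_OPEN,np.ones((5,5)))
def iso(p): 
    h,z=p[3],60; return [T(P,p[0],p[1],p[2]/100) for P in(box(-h,h,-h,h,0,60),box(-60,60,-10,10,78,124),SH+[-40,-25,64],HD+[-40,-25,64])]
print(st[1:,4].max(),fit([V],[m.astype(float)],iso,[568,-43,28,83],[10,10,5,3]))
for k in range(2):
    V=View('top'); M=V.mask('isolator','handle','lock_bar').astype(float)
    print(M.sum(),fit([V],[M],iso,[568,-43,28,83],[10,10,5,3]))
    M=V.mask('handle').astype(float); print('h',fit([V],[M],lambda p:[T(box(-60,60,-10,10,78,124),p[0],p[1],p[2]/100)],[568,-43,28],[10,10,5]))
    M=V.mask('lock_bar').astype(float); print('b',fit([V],[M],lambda p:[T(P+[-40,-25,64],p[0],p[1],p[2]/100) for P in(SH,HD)],[568,-43,28],[10,10,5]))
g=cv2.cvtColor(V.img,cv2.COLOR_RGB2GRAY); d=(g<70).astype(np.uint8); roi[:]=0; roi[190:240,395:420]=1; d*=roi
n,l,st,_=cv2.connectedComponentsWithStats(d); d=(l==1+st[1:,4].argmax())
print('dark',fit([V],[d.astype(float)],lambda p:[T(box(-60,60,-10,10,78,124),p[0],p[1],p[2]/100)],[568,-43,28],[10,10,5]))
```

```text
3710 (array([566.36778028, -45.1541308 ,  28.38918591,  81.90991523]), np.float64(140.4375))
3779.0 (array([566.74290494, -43.54419872,  29.35348049,  83.00509936]), np.float64(170.3125))
h (array([567.27704061, -44.78896051,  27.09385997]), np.float64(132.25))
b (array([567.97047542, -43.88736096,  28.06598698]), np.float64(152.0))
3825.0 (array([566.68462362, -44.01997735,  28.99364243,  83.07167304]), np.float64(224.125))
h (array([566.65013317, -44.73685746,  27.2669974 ]), np.float64(74.375))
b (array([565.64518963, -47.53489532,  25.07695235]), np.float64(152.3125))
dark (array([566.55008589, -43.41615198,  27.17676609]), np.float64(117.5625))
```

```bash
cat > go.py <<'E'
from h import *
import sys
ISO=(566.7,-44.2,.282)
def loc(lx,ly): return T(np.array([[lx,ly,0.]]),*ISO)[0,:2]
def go(x,y,z,th):
    "turn first (units), then shift (units) in turned tool axes"
    o=ctrl.get_obs(); Rm=R.from_rotvec(o['orientation']).as_matrix(); cur=np.arctan2(Rm[1,1],Rm[0,1])
    d=(cur-th+np.pi)%(2*np.pi)-np.pi
    Y=np.array([np.cos(th),np.sin(th),0]);Z=np.array([0,0,-1]);X=np.cross(Y,Z)
    D=np.array([x,y,z])-o['ee_pos']
    print('pos',o['ee_pos'].round(1),'th',cur.round(3),'tilt',np.degrees(np.arccos(-Rm[2,2])).round(2),'w',o['width'].round(1),'f',o['ft_force'].round(1),'t',o['t'].round(1),'q6',o['qpos'][5].round(2))
    print('turn',(np.degrees(d)/5).round(2),'shift',(np.array([X@D,Y@D,Z@D])/25).round(2))
E
python3 -c "
from go import *
p=loc(-98,-25);print(p);go(*p,200,.282+np.pi/2)"
```

```text
[479.52785122 -95.48368627]Traceback (most recent call last):
  File "<string>", line 3, in <module>
    p=loc(-98,-25);print(p);go(*p,200,.282+np.pi/2)
                            ~~^^^^^^^^^^^^^^^^^^^^^
  File "go.py", line 11, in go
    print('pos',o['ee_pos'].round(1),'th',cur.round(3),'tilt',np.degrees(np.arccos(-Rm[2,2])).round(2),'w',o['width'].round(1),'f',o['ft_force'].round(1),'t',o['t'].round(1),'q6',o['qpos'][5].round(2))
                                                                                                           ^^^^^^^^^^^^^^^^
AttributeError: 'float' object has no attribute 'round'
```

```bash
sed -i "s/o\['t'\].round(1)/o['t']/" go.py
python3 -c "
from go import *
p=loc(-98,-25);print(p);go(*p,200,.282+np.pi/2)"
```

```text
[479.52785122 -95.48368627]Traceback (most recent call last):
  File "<string>", line 3, in <module>
    p=loc(-98,-25);print(p);go(*p,200,.282+np.pi/2)
                            ~~^^^^^^^^^^^^^^^^^^^^^
  File "go.py", line 11, in go
    print('pos',o['ee_pos'].round(1),'th',cur.round(3),'tilt',np.degrees(np.arccos(-Rm[2,2])).round(2),'w',o['width'].round(1),'f',o['ft_force'].round(1),'t',o['t'],'q6',o['qpos'][5].round(2))
                                                                                                           ^^^^^^^^^^^^^^^^
AttributeError: 'float' object has no attribute 'round'
```

```bash
sed -i "s/o\['width'\].round(1)/round(float(o['width']),1)/" go.py
python3 -c "
from go import *
p=loc(-98,-25);print(p);go(*p,200,.282+np.pi/2)"
```

```text
[479.52785122 -95.48368627]
pos [250.1 572.8 222.7] th 1.159 tilt 0.0 w 88.0 f [0.1 0.2 0. ] t 2.8 q6 -0.02
turn -7.95 shift [ -1.38 -28.23   0.91]
```

move_arm(steps=[[[0,0,0],-1,0],[[0,0,0],-1,0],[[0,0,0],-1,0],[[0,0,0],-1,0],[[0,0,0],-1,0],[[0,0,0],-1,0],[[0,0,0],-1,0],[[0,0,0],-0.95,0],[[0,-0.5,0],0,0],[[-0.05,-0.9,0],0,0],[[-0.05,-0.9,0],0,0],[[-0.05,-0.9,0],0,0],[[-0.05,-0.9,0],0,0],[[-0.05,-0.9,0],0,0],[[-0.05,-0.9,0],0,0],[[-0.05,-0.9,0],0,0],[[-0.05,-0.9,0],0,0],[[-0.05,-0.9,0],0,0],[[-0.05,-0.9,0],0,0],[[-0.05,-0.9,0],0,0]])

```text
t: 4.47
ee_pos: [335.7, 325.0, 222.7]
orientation: [-0.437, 3.111, -0.0]
ft_force: [0.9, 0.4, 0.6]
width: 87.7
grasp_force: 0.0
```

move_arm(steps=[[[-0.05,-0.9,0],0,0],[[-0.05,-0.9,0],0,0],[[-0.05,-0.9,0],0,0],[[-0.05,-0.9,0],0,0],[[-0.05,-0.9,0],0,0],[[-0.05,-0.9,0],0,0],[[-0.05,-0.9,0.1],0,0],[[-0.05,-0.9,0.1],0,0],[[-0.05,-0.9,0.1],0,0],[[-0.05,-0.9,0.1],0,0],[[-0.05,-0.9,0.1],0,0],[[-0.05,-0.9,0.1],0,0],[[-0.05,-0.9,0.1],0,0],[[-0.05,-0.9,0.1],0,0],[[-0.05,-0.9,0.1],0,0],[[-0.05,-0.9,0],0,0],[[-0.05,-0.9,0],0,0],[[0,-0.9,0],0,0],[[0,-0.9,0],0,0],[[0,-0.7,0],0,0]])

```text
t: 6.13
ee_pos: [479.5, -96.5, 200.3]
orientation: [-0.436, 3.111, -0.001]
ft_force: [-0.4, 0.5, 0.0]
width: 88.0
grasp_force: 0.0
```

Run:
```python
from go import *
o=ctrl.get_obs(); print(o['qpos'].round(2))
V=View('side');V2=View('top')
go(*loc(-98,-25),140,.282+np.pi/2)
cv2.imwrite('pics/a.png',np.hstack([cv2.resize(V.img[150:330,200:400,::-1],None,fx=2,fy=2),cv2.resize(V2.img[150:330,340:540,::-1],None,fx=2,fy=2)]))
```

```text
[-0.22  0.25  1.94 -0.    0.94 -2.07]
pos [480.  -96.9 200.3] th 1.848 tilt 0.05 w 87.5 f [0.3 0.2 0.6] t 6.2333 q6 -2.07
turn -0.06 shift [0.   0.06 2.41]
```

View pics/a.png

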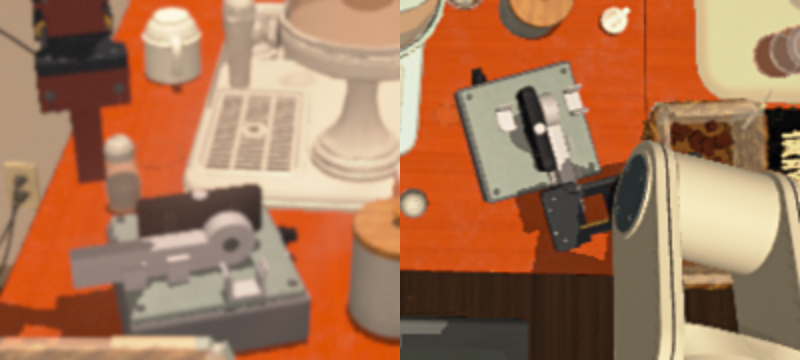

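move_arm(steps=[[[0,0.06,0.6],-0.06,0],[[0,0,0.6],0,0],[[0,0,0.6],0,0],[[0,0,0.6],0,0],[[0,0,0.6],0,0],[[0,0,0.6],0,0],[[0,0,0.6],0,0],[[0,0,0.6],0,0],[[0,0,0.4],0,0],[[0,0,0],0,0.4],[[0,0,0],0,0.6],[[0,0,0],0,0.7],[[0,0,0],0,0.7],[[0,0,0],0,0.7],[[0,0,0],0,0.7]])

```text
t: 7.48
ee_pos: [479.9, -93.3, 70.8]
orientation: [-0.449, 3.108, -0.001]
ft_force: [-0.1, -0.4, 0.9]
width: 51.7
grasp_force: 0.0
```

move_arm(steps=[[[0,0,0],0,0.7],[[0,0,0],0,0.7],[[0,0,0],0,0.7],[[0,0,0],0,0.7],[[0,0,0],0,0.7]])

```text
t: 7.9
ee_pos: [479.5, -93.2, 70.2]
orientation: [0.45, -3.109, -0.0]
ft_force: [1.0, -0.2, 0.1]
width: 26.4
grasp_force: 0.0
```

Run:
```python
from go import *
go(*loc(-98,-25),70,.282+np.pi/2)
V=View('top'); print([b['p'] for b in cams.boxes_of('top','lock_bar')])
go(*loc(-98,-25),70,.282+np.pi/2)
```

```text
pos [479.5 -93.2  70.2] th 1.858 tilt 0.0 w 26.4 f [ 1.  -0.2  0.1] t 7.9 q6 -2.07
turn 0.06 shift [ 0.02 -0.09  0.01]
[0.54]
pos [479.5 -93.2  70.1] th 1.858 tilt 0.01 w 26.0 f [ 0.3 -0.4 -0.1] t 8.0 q6 -2.07
turn 0.06 shift [ 0.02 -0.09  0.  ]
```

move_arm(steps=[[[0,-0.08,0],0,0.7],[[0,0,0],0,0.75],[[0,0,0],0,0.8],[[0,0,0],0,1],[[0,0,0],0,1],[[0,0,0],0,1],[[0,0,0],0,1]])

```text
t: 8.58
ee_pos: [480.1, -95.2, 70.2]
orientation: [-0.449, 3.109, -0.0]
ft_force: [-0.2, -0.1, -1.1]
width: 20.1
grasp_force: 30.0
```

move_arm(steps=[[[0,0,-0.2],0,1],[[0,0,-0.3],0,1],[[0,0,-0.4],0,1],[[0,0,-0.4],0,1],[[0,0,-0.4],0,1],[[0,0,-0.5],0,1],[[0,0,-0.5],0,1],[[0,0,-0.5],0,1],[[0,0,-0.5],0,1],[[0,0,-0.5],0,1],[[0,0,-0.4],0,1],[[0,0,-0.2],0,1],[[0,0,0],0,1]])

```text
t: 9.67
ee_pos: [480.8, -95.3, 191.7]
orientation: [-0.449, 3.107, -0.002]
ft_force: [-0.3, 0.0, -1.7]
width: 19.9
grasp_force: 30.0
```

Run:
```python
from go import *
V=View('side'); o=ctrl.get_obs()
cv2.imwrite('pics/b.png',cv2.resize(V.img[150:330,200:400,::-1],None,fx=3,fy=3))
c=np.array([435,268]); ang=.282-np.pi/2; tp=c-58*np.array([np.cos(ang),np.sin(ang)]); print(tp)
go(*tp,190,.282)
go(420,-80,190,.282)
go(420,-80,190,1.858)
```

```text
[418.85992208 323.70904671]
pos [480.3 -95.2 190.9] th 1.858 tilt 0.08 w 19.7 f [ 0.1  0.1 -1.1] t 9.7167 q6 -2.08
turn 18.06 shift [16.78  2.3   0.03]
pos [480.3 -95.2 190.9] th 1.858 tilt 0.08 w 19.7 f [ 0.1  0.1 -1.1] t 9.7167 q6 -2.08
turn 18.06 shift [ 1.25 -2.15  0.03]
pos [480.3 -95.2 190.9] th 1.858 tilt 0.08 w 19.7 f [ 0.1  0.1 -1.1] t 9.7167 q6 -2.08
turn 0.0 shift [2.14 1.27 0.03]
```

View pics/b.png

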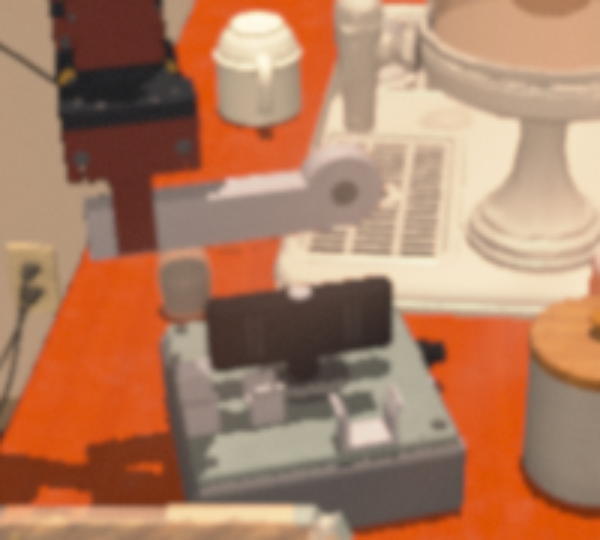

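move_arm(steps=[[[0,0,0],0.5,1],[[0,0,0],1,1],[[0,0,0],1,1],[[0,0,0],1,1],[[0,0,0],1,1],[[0,0,0],1,1],[[0,0,0],1,1],[[0,0,0],1,1],[[0,0,0],1,1],[[0,0,0],1,1],[[0,0,0],1,1],[[0,0,0],1,1],[[0,0,0],1,1],[[0,0,0],1,1],[[0,0,0],1,1],[[0,0,0],1,1],[[0,0,0],1,1],[[0,0,0],1,1],[[0,0,0],0.56,1]])

```text
t: 11.3
ee_pos: [479.5, -95.0, 189.3]
orientation: [-1.892, -2.506, 0.001]
ft_force: [0.2, -0.6, -1.9]
width: 19.7
grasp_force: 30.0
```

move_arm(steps=[[[0.4,0.1,0],0,1],[[0.8,0.1,0],0,1],[[0.9,0.12,0],0,1],[[0.9,0.12,0],0,1],[[0.9,0.12,0],0,1],[[0.9,0.12,0],0,1],[[0.9,0.12,0],0,1],[[0.9,0.12,0],0,1],[[0.9,0.12,0],0,1],[[0.9,0.12,0],0,1],[[0.9,0.12,0],0,1],[[0.9,0.12,0],0,1],[[0.9,0.12,0],0,1],[[0.9,0.12,0],0,1],[[0.9,0.12,0],0,1],[[0.9,0.12,0],0,1],[[0.9,0.12,0],0,1],[[0.9,0.12,0],0,1],[[0.8,0.18,0],0,1],[[0.4,0,0],0,1]])

```text
t: 12.97
ee_pos: [417.8, 326.7, 189.8]
orientation: [-1.883, -2.514, -0.001]
ft_force: [0.9, 0.9, -1.8]
width: 20.0
grasp_force: 30.0
```

Run:
```python
from go import *
V=View('side'); W=View('top')
go(418.9,323.7,10,.282)
cv2.imwrite('pics/c.png',np.hstack([cv2.resize(V.img[70:250,190:390,::-1],None,fx=2,fy=2),cv2.resize(W.img[150:330,210:410,::-1],None,fx=2,fy=2)]))
```

```text
pos [417.5 325.4 189.6] th 0.285 tilt 0.05 w 19.6 f [-0.3  0.1 -2.2] t 13.0667 q6 0.35
turn 0.04 shift [-0.08  0.04  7.19]
```

View pics/c.png

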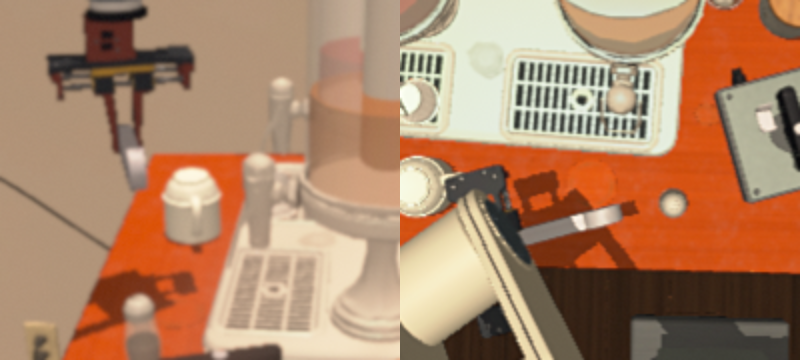

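move_arm(steps=[[[-0.25,0.04,0.2],0,1],[[-0.25,0,0.4],0,1],[[0,0,0.6],0,1],[[0,0,0.6],0,1],[[0,0,0.6],0,1],[[0,0,0.6],0,1],[[0,0,0.6],0,1],[[0,0,0.6],0,1],[[0,0,0.6],0,1],[[0,0,0.6],0,1],[[0,0,0.6],0,1],[[0,0,0.6],0,1],[[0,0,0.5],0,1],[[0,0,0.4],0,1],[[0,0,0.2],0,1],[[0,0,0],0,1],[[0,0,0],0,1]])

```text
t: 14.48
ee_pos: [422.4, 310.9, 0.1]
orientation: [-1.888, -2.511, 0.003]
ft_force: [-8.6, -7.4, 38.9]
width: 19.7
grasp_force: 50.4
```

move_arm(steps=[[[0,0,0.06],0,1],[[0,0,0.06],0,1],[[0,0,0.04],0,1],[[0,0,0],0,1]])

```text
t: 14.82
ee_pos: [422.4, 310.9, -0.0]
orientation: [-1.888, -2.511, 0.002]
ft_force: [-20.9, -15.4, 89.6]
width: 19.5
grasp_force: 62.5
```

move_arm(steps=[[[0,0,-0.15],0,1],[[0,0,-0.15],0,1],[[0,0,0],0,1]])

```text
t: 15.07
ee_pos: [423.5, 312.1, 1.9]
orientation: [1.888, 2.51, 0.002]
ft_force: [-0.8, 0.1, -1.8]
width: 19.6
grasp_force: 30.0
```

move_arm(steps=[[[0,0,0.05],0,1],[[0,0,0],0,0.8],[[0,0,0],0,0.7],[[0,0,0],0,0.6],[[0,0,0],0,0.5],[[0,0,0],0,0.5],[[0,0,-0.2],0,0.5],[[0,0,-0.4],0,0.5],[[0,0,-0.6],0,0.4],[[0,0,-0.8],0,0.3],[[0,0,-0.8],0,0.3],[[0,0,-0.8],0,0.3],[[0,0,-0.8],0,0.2],[[0,0,-0.8],0,0],[[0,0,-0.8],0,0],[[0,0,-0.8],0,0],[[0,0,-0.8],0,0],[[0,0,-0.4],0,0]])

```text
t: 16.57
ee_pos: [423.2, 312.7, 202.1]
orientation: [1.887, 2.511, 0.003]
ft_force: [1.2, 0.1, 0.2]
width: 87.8
grasp_force: 0.0
```

Run:
```python
from go import *
go(*loc(0,0),190,.282+np.pi/2)
p=loc(0,0);go(*p,190,.285)
```

```text
pos [423.2 312.7 202.1] th 0.282 tilt 0.1 w 87.8 f [1.2 0.1 0.2] t 16.5667 q6 0.33
turn -18.0 shift [ -1.54 -15.31   0.48]
pos [423.2 312.7 202.1] th 0.282 tilt 0.1 w 87.8 f [1.2 0.1 0.2] t 16.5667 q6 0.33
turn -0.03 shift [-15.31   1.5    0.48]
```

move_arm(steps=[[[0,0,0],-1,0],[[0,0,0],-1,0],[[0,0,0],-1,0],[[0,0,0],-1,0],[[0,0,0],-1,0],[[0,0,0],-1,0],[[0,0,0],-1,0],[[0,0,0],-1,0],[[0,0,0],-1,0],[[0,0,0],-1,0],[[0,0,0],-1,0],[[0,0,0],-1,0],[[0,0,0],-1,0],[[0,0,0],-1,0],[[0,0,0],-1,0],[[0,0,0],-1,0],[[0,0,0],-1,0],[[0,0,0],-1,0]])

```text
t: 18.07
ee_pos: [422.2, 312.1, 199.3]
orientation: [0.448, -3.108, 0.001]
ft_force: [0.0, -0.1, 0.8]
width: 87.5
grasp_force: 0.0
```

move_arm(steps=[[[0,-0.5,0],0,0],[[-0.08,-0.9,0],0,0],[[-0.08,-0.9,0],0,0],[[-0.08,-0.9,0],0,0],[[-0.08,-0.9,0],0,0],[[-0.08,-0.9,0],0,0],[[-0.08,-0.9,0],0,0],[[-0.08,-0.9,0],0,0],[[-0.08,-0.9,0],0,0],[[-0.1,-0.9,0],0,0],[[-0.1,-0.9,0],0,0],[[-0.1,-0.9,0],0,0],[[-0.1,-0.9,0],0,0],[[-0.1,-0.9,0],0,0],[[-0.1,-0.9,0],0,0],[[-0.1,-0.9,0],0,0],[[-0.1,-0.8,0],0,0],[[-0.1,-0.5,0],0,0],[[0,0,0],0,0]])

```text
t: 19.65
ee_pos: [566.7, -46.5, 199.6]
orientation: [0.435, -3.111, 0.001]
ft_force: [0.2, 0.8, 0.5]
width: 87.6
grasp_force: 0.0
```

Run:
```python
from go import *
W=View('top')
go(*loc(0,0),98,.282+np.pi/2)
M=W.mask('lock_bar').astype(float)
print(M.sum(),fit([W],[M],lambda p:[T(P,p[0],p[1],p[2]/100) for P in(SH,HD)],[437,257,-129],[10,10,5]))
V=View('side'); M=V.mask('lock_bar').astype(float)
print(M.sum(),fit([V],[M],lambda p:[T(P,p[0],p[1],p[2]/100) for P in(SH,HD)],[437,257,-129],[10,10,5]))
M=W.mask('handle').astype(float); print(M.sum())
```

```text
pos [566.  -45.2 199.5] th 1.849 tilt 0.05 w 87.6 f [-0.3 -0.2  0.6] t 19.7 q6 -1.95
turn -0.04 shift [-0.04  0.03  4.06]
451.0 (array([ 439.2557186 ,  253.86121677, -129.30213887]), np.float64(37.0625))
177.0 (array([ 439.54463426,  267.74252619, -132.25977324]), np.float64(182.5625))
172.0
```

move_arm(steps=[[[-0.04,0.03,0.6],0,0],[[0,0,0.6],0,0],[[0,0,0.6],0,0],[[0,0,0.6],0,0.2],[[0,0,0.6],0,0.3],[[0,0,0.6],0,0.4],[[0,0,0.3],0,0.5],[[0,0,0.16],0,0.6],[[0,0,0],0,0.7],[[0,0,0],0,0.7],[[0,0,0],0,1],[[0,0,0],0,1],[[0,0,0],0,1],[[0,0,0],0,1],[[0,0,0],0,1]])

```text
t: 21.15
ee_pos: [567.8, -44.3, 99.1]
orientation: [-0.442, 3.109, -0.003]
ft_force: [0.7, -5.8, 1.1]
width: 19.9
grasp_force: 30.0
```

move_arm(steps=[[[0,-0.02,0],0.5,1],[[0,0,0],1,1],[[0,0,0],1,1],[[0,0,0],1,1],[[0,0,0],1,1],[[0,0,0],1,1],[[0,0,0],1,1],[[0,0,0],1,1],[[0,0,0],1,1],[[0,0,0],1,1],[[0,0,0],1,1],[[0,0,0],1,1],[[0,0,0],1,1],[[0,0,0],1,1],[[0,0,0],1,1],[[0,0,0],1,1],[[0,0,0],1,1],[[0,0,0],1,1],[[0,0,0],0.5,1],[[0,0,0],0,1]])

```text
t: 22.82
ee_pos: [567.6, -44.7, 99.1]
orientation: [1.887, 2.509, -0.001]
ft_force: [0.9, -6.5, 3.6]
width: 19.7
grasp_force: 30.0
```

Run:
```python
from go import *
o=ctrl.get_obs();print(o['moment'].round(2))
go(*loc(0,0),98,.282)
```

```text
[-1.15  0.29  0.19]
pos [567.6 -44.7  99.1] th 0.281 tilt 0.11 w 19.7 f [ 0.9 -6.5  3.6] t 22.8167 q6 -0.38
turn -0.01 shift [ 0.03 -0.03  0.04]
```

move_arm(steps=[[[0,0,0],0,0.8],[[0,0,0],0,0.6],[[0,0,0],0,0.4],[[0,0,0],0,0.3],[[0,0,-0.3],0,0.2],[[0,0,-0.6],0,0],[[0,0,-0.8],0,0],[[0,0,-0.8],0,0],[[0,0,-0.8],0,0],[[0,-0.6,-0.7],0,0],[[0,-0.8,0],0,0],[[0,-0.8,0],0,0],[[0,-0.8,0],0,0],[[0,-0.5,0],0,0],[[0,0,0],0,0]])

```text
t: 24.07
ee_pos: [480.9, -68.1, 198.7]
orientation: [-1.887, -2.51, 0.001]
ft_force: [0.4, 0.5, 0.8]
width: 87.8
grasp_force: 0.0
```

Run:
```python
from go import *
go(456.2,196.7,190,.282)
W=View('top'); M=W.mask('handle').astype(float)
for a in (28,-129): print(M.sum(),fit([W],[M],lambda p:[T(box(-60,60,-10,10,78,124),p[0],p[1],p[2]/100)],[567,-44,a],[5,5,5]))
```

```text
pos [480.9 -68.1 198.7] th 0.281 tilt 0.07 w 87.8 f [0.4 0.5 0.8] t 24.0667 q6 -0.45
turn -0.01 shift [10.45  2.    0.35]
251.0 (array([528.91075509, -22.88142322,  43.97595772]), np.float64(577.6875))
251.0 (array([ 565.71392688,  -42.3313559 , -126.4418412 ]), np.float64(119.0625))
```

Handle is ON (fit angle ≈ −1.26 rad). Next, go above the bar's head.

move_arm(steps=[[[0.4,0,0],0,0],[[0.85,0,0],0,0],[[0.9,0.1,0],0,0],[[0.9,0.2,0],0,0],[[0.9,0.2,0],0,0],[[0.9,0.2,0],0,0],[[0.9,0.2,0],0,0],[[0.9,0.3,0],0,0],[[0.9,0.3,0],0,0],[[0.9,0.3,0],0,0],[[0.9,0.2,0],0,0],[[0.7,0,0],0,0],[[0.4,0,0],0,0],[[0,0,0],0,0]])

```text
t: 25.33
ee_pos: [458.2, 199.1, 198.3]
orientation: [-1.884, -2.514, -0.0]
ft_force: [0.2, 0.1, -0.0]
width: 88.1
grasp_force: 0.0
```

Run:
```python
from go import *
V=View('side');go(456.2,196.7,8,.282)
W=View('top');go(456.2,196.7,8,.282)
cv2.imwrite('pics/d.png',np.hstack([cv2.resize(V.img[70:250,190:390,::-1],None,fx=2,fy=2),cv2.resize(W.img[150:330,260:460,::-1],None,fx=2,fy=2)]))
```

```text
pos [458.3 197.9 198.2] th 0.284 tilt 0.02 w 88.0 f [-0.4 -0.4  0.4] t 25.3833 q6 0.1
turn 0.03 shift [-0.02 -0.09  7.61]
pos [458.4 197.1 198.2] th 0.283 tilt 0.03 w 88.0 f [-0.3 -0.1 -0.4] t 25.4333 q6 0.1
turn 0.01 shift [ 0.01 -0.09  7.61]
```

View pics/d.png

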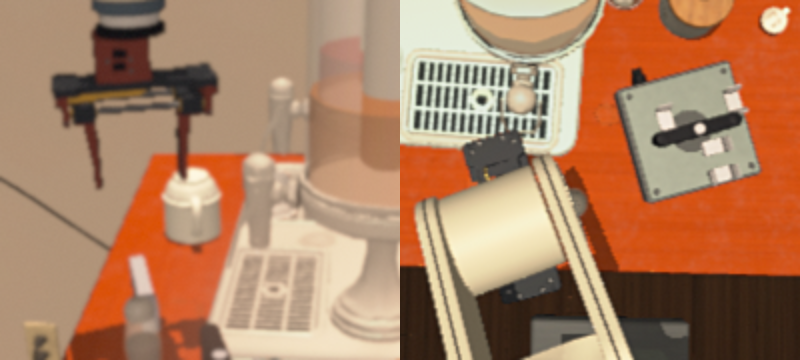

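move_arm(steps=[[[0,-0.09,0.6],0,0],[[0,0,0.6],0,0],[[0,0,0.6],0,0],[[0,0,0.6],0,0],[[0,0,0.6],0,0],[[0,0,0.6],0,0],[[0,0,0.6],0,0],[[0,0,0.6],0,0],[[0,0,0.6],0,0],[[0,0,0.6],0,0],[[0,0,0.6],0,0.1],[[0,0,0.6],0,0.2],[[0,0,0.2],0,0.4],[[0,0,0.1],0,0.6],[[0,0,0],0,0.7],[[0,0,0],0,0.7],[[0,0,0],0,0.7],[[0,0,0],0,0.7]])

```text
t: 26.93
ee_pos: [456.8, 196.4, 11.7]
orientation: [1.887, 2.511, 0.002]
ft_force: [-1.1, -0.4, 0.1]
width: 38.0
grasp_force: 0.0
```

move_arm(steps=[[[0,0,0],0,0.75],[[0,0,0],0,0.8],[[0,0,0],0,1],[[0,0,0],0,1],[[0,0,0],0,1],[[0,0,0],0,1]])

```text
t: 27.43
ee_pos: [456.5, 196.4, 11.2]
orientation: [1.887, 2.511, 0.001]
ft_force: [0.4, -0.4, 6.1]
width: 20.0
grasp_force: 30.0
```

move_arm(steps=[[[0,0,-0.2],0,1],[[0,0,-0.4],0,1],[[0,0,-0.5],0,1],[[0,0,-0.6],0,1],[[0,0,-0.6],0,1],[[0,0,-0.6],0,1],[[0,0,-0.6],0,1],[[0,0,-0.6],0,1],[[0,0,-0.6],0,1],[[0,0,-0.6],0,1],[[0,0,-0.6],0,1],[[0,0,-0.6],0,1],[[0,0,-0.6],0,1],[[0,0,-0.5],0,1],[[0,0,-0.3],0,1],[[0,0,-0.1],0,1],[[0,0,0],0,1]])

```text
t: 28.85
ee_pos: [456.3, 196.3, 211.5]
orientation: [1.887, 2.511, 0.001]
ft_force: [0.2, 0.4, -2.7]
width: 19.8
grasp_force: 30.0
```

Run:
```python
from go import *
V=View('side')
go(*loc(25,-101),200,.282)
go(*loc(-75,-101),200,.282)
r=cams.cut_out('side','lock_bar')
o=ctrl.get_obs(); h=o['ee_pos']
M=r[0]['pixels'].astype(float)
def m(p): # pitch about head grip
    Q=R.from_euler('zy',[.283-np.pi/2,p[0]/100]).as_matrix()
    return [(P-[61,0,0])@Q.T+[h[0],h[1],h[2]-11+p[1]] for P in (SH,HD)]
print(M.sum(),fit([V],[M],m,[0,0],[10,5]))
```

```text
pos [456.  196.1 210.9] th 0.282 tilt 0.01 w 19.8 f [ 0.4  0.2 -1.7] t 28.9 q6 0.1
turn 0.0 shift [-14.51   2.58   0.43]
pos [456.  196.1 210.9] th 0.282 tilt 0.01 w 19.8 f [ 0.4  0.2 -1.7] t 28.9 q6 0.1
turn 0.0 shift [-14.51  -1.42   0.43]
255.0 (array([5.78023911, 1.67532921]), np.float64(167.5))
```

move_arm(steps=[[[-0.3,-0.2,0],0,1],[[-0.6,-0.3,0],0,1],[[-0.8,-0.4,0],0,1],[[-0.8,-0.3,0],0,1],[[-0.8,0,0],0,1],[[-0.8,0,0],0,1],[[-0.8,0,0],0,1],[[-0.8,0,0],0,1],[[-0.8,0,0],0,1],[[-0.8,0,0],0,1],[[-0.8,0,0],0,1],[[-0.8,0,0],0,1],[[-0.8,0,0],0,1],[[-0.8,0.4,0],0,1],[[-0.8,0.5,0],0,1],[[-0.8,0.6,0],0,1],[[-0.8,0.6,0],0,1],[[-0.8,0.6,0],0,1],[[-0.5,0.6,0],0,1],[[-0.3,0.4,0],0,1]])

```text
t: 30.62
ee_pos: [617.8, -136.3, 209.8]
orientation: [-1.888, -2.51, 0.001]
ft_force: [-0.0, -0.5, -1.1]
width: 19.9
grasp_force: 30.0
```

move_arm(steps=[[[0,0,0],0,1],[[0,0,0],0,1]])

```text
t: 30.78
ee_pos: [616.3, -134.9, 209.6]
orientation: [-1.886, -2.509, 0.002]
ft_force: [-0.7, 0.0, -1.9]
width: 19.9
grasp_force: 30.0
```

Run:
```python
from go import *
V=View('side');go(*loc(25,-101),100,.282)
W=View('top');go(*loc(25,-101),100,.282)
cv2.imwrite('pics/e.png',np.hstack([cv2.resize(V.img[130:330,230:430,::-1],None,fx=2,fy=2),cv2.resize(W.img[110:310,310:510,::-1],None,fx=2,fy=2)]))
```

```text
pos [ 615.8 -134.5  209.8] th 0.282 tilt 0.15 w 19.9 f [ 0.1  0.2 -1.6] t 30.8333 q6 -0.52
turn -0.0 shift [-0.02  0.12  4.39]
pos [ 615.7 -134.3  210.1] th 0.282 tilt 0.13 w 20.1 f [-0.5  0.6 -0.8] t 30.8833 q6 -0.52
turn 0.0 shift [-0.03  0.12  4.4 ]
```

View pics/e.png

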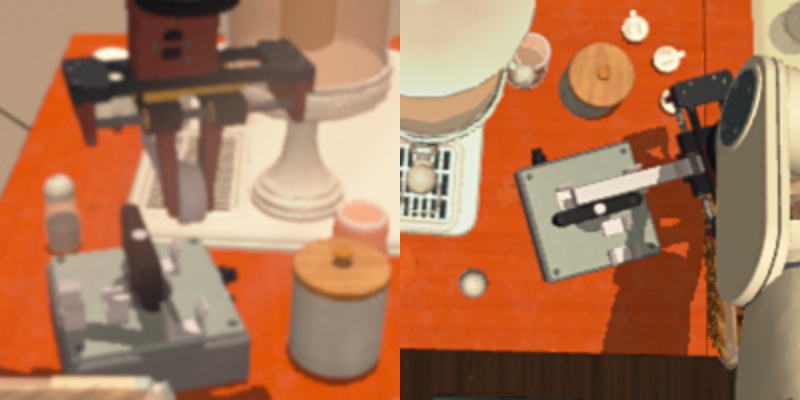

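move_arm(steps=[[[0,0.07,0],0,1],[[0,0.06,0.3],0,1],[[0,0,0.5],0,1],[[0,0,0.5],0,1],[[0,0,0.5],0,1],[[0,0,0.5],0,1],[[0,0,0.5],0,1],[[0,0,0.5],0,1],[[0,0,0.4],0,1],[[0,0,0.3],0,1],[[0,0,0.2],0,1],[[0,0,0],0,1],[[0,0,0],0,1]])

```text
t: 31.97
ee_pos: [620.5, -133.7, 105.9]
orientation: [1.887, 2.511, 0.0]
ft_force: [-0.7, -0.4, -0.7]
width: 20.0
grasp_force: 30.0
```

```bash
sed -i 's/^ISO=.*/ISO=(567.4,-44.8,.282)/' go.py
python3 - <<'E'
from go import *
for i in range(3):
    W=View('top');go(*loc(25,-101),75,.282)
M=W.mask('lock_bar').astype(float)
print(M.sum(),loc(25,-40),fit([W],[M],lambda p:[T(P,p[0],p[1],p[2]/100,94) for P in(SH,HD)],[601,-77,-129],[10,10,5]))
E
```

```text
pos [ 620.7 -133.7  106.4] th 0.282 tilt 0.05 w 20.1 f [-0.3 -0.3 -0.8] t 32.0167 q6 -0.51
turn -0.0 shift [-0.03 -0.06  1.25]
pos [ 620.9 -133.8  106.6] th 0.282 tilt 0.07 w 20.1 f [ 0.1  0.1 -1. ] t 32.0667 q6 -0.51
turn -0.0 shift [-0.03 -0.06  1.26]
pos [ 620.8 -133.8  106.7] th 0.282 tilt 0.08 w 19.5 f [ 0.1 -1.  -1.6] t 32.1167 q6 -0.51
turn -0.0 shift [-0.03 -0.06  1.27]
469.0 [602.54360835 -76.26310207] (array([ 598.78994455,  -62.21472953, -129.21703744]), np.float64(136.8125))
```

move_arm(steps=[[[0,-0.06,0.1],0,1],[[0,0,0.1],0,1],[[0,0,0.1],0,1],[[0,0,0.1],0,1],[[0,0,0.1],0,1],[[0,0,0.1],0,1],[[0,0,0.1],0,1]])

```text
t: 32.75
ee_pos: [618.8, -134.1, 88.0]
orientation: [-1.887, -2.511, 0.0]
ft_force: [-0.2, -0.2, -2.5]
width: 20.0
grasp_force: 30.0
```

move_arm(steps=[[[0,0,0.1],0,1],[[0,0,0.1],0,1],[[0,0,0.1],0,1],[[0,0,0.05],0,1],[[0,0,0.05],0,1],[[0,0,0],0,1]])

```text
t: 33.25
ee_pos: [618.7, -134.1, 78.1]
orientation: [-1.887, -2.511, 0.0]
ft_force: [0.1, -0.1, -1.3]
width: 19.9
grasp_force: 30.0
```

move_arm(steps=[[[0,0,0.05],0,1],[[0,0,0.05],0,1],[[0,0,0.02],0,1],[[0,0,0],0,1]])

```text
t: 33.58
ee_pos: [618.9, -134.1, 75.4]
orientation: [-1.887, -2.512, 0.0]
ft_force: [-0.1, 0.4, -1.6]
width: 19.9
grasp_force: 30.0
```

move_arm(steps=[[[0,0,0.04],0,1],[[0,0,0.04],0,1],[[0,0,0],0,1]])

```text
t: 33.83
ee_pos: [619.1, -134.2, 75.0]
orientation: [1.887, 2.511, 0.0]
ft_force: [-3.4, 0.4, 10.9]
width: 19.5
grasp_force: 30.0
```

move_arm(steps=[[[0,0,-0.03],0,1],[[0,0,0],0,0.8],[[0,0,0],0,0.6],[[0,0,0],0,0.4],[[0,0,0],0,0.4],[[0,0,-0.3],0,0.4],[[0,0,-0.5],0,0.3],[[0,0,-0.8],0,0.3],[[0,0,-0.8],0,0.3],[[0,0,-0.8],0,0.3],[[0,0,-0.8],0,0.3],[[-0.5,0,-0.8],0,0.3],[[-0.8,0,0],0,0.3],[[-0.8,0,0],0,0.3],[[-0.8,0,0],0,0.3],[[-0.8,0,0],0,0.3],[[0,0,0],0,0.3]])

```text
t: 35.25
ee_pos: [645.7, -226.1, 195.7]
orientation: [1.888, 2.507, 0.0]
ft_force: [-0.5, 0.6, 0.6]
width: 61.6
grasp_force: 0.0
```

Run:
```python
from go import *
V=View('side');W=View('top')
for v in (W,V):
    M=v.mask('lock_bar').astype(float)
    print(M.sum(),loc(25,-40),fit([v],[M],lambda p:[T(P,p[0],p[1],p[2]/100,64) for P in(SH,HD)],[601,-77,-129],[10,10,5]))
go(*loc(25,-101),75,.282)
cv2.imwrite('pics/f.png',np.hstack([cv2.resize(V.img[210:330,240:380,::-1],None,fx=3,fy=3),cv2.resize(W.img[150:270,350:470,::-1],None,fx=3,fy=3)])[:,:800])
```

```text
445.0 [602.54360835 -76.26310207] (array([ 600.75515819,  -77.44367966, -128.45379687]), np.float64(54.375))
561.0 [602.54360835 -76.26310207] (array([ 604.64148393,  -74.11938071, -132.86398238]), np.float64(447.875))
pos [ 644.3 -222.2  194.6] th 0.282 tilt 0.02 w 61.6 f [-0.2  0.9  0.2] t 35.45 q6 -0.63
turn 0.0 shift [3.63 0.02 4.78]
```

View pics/f.png

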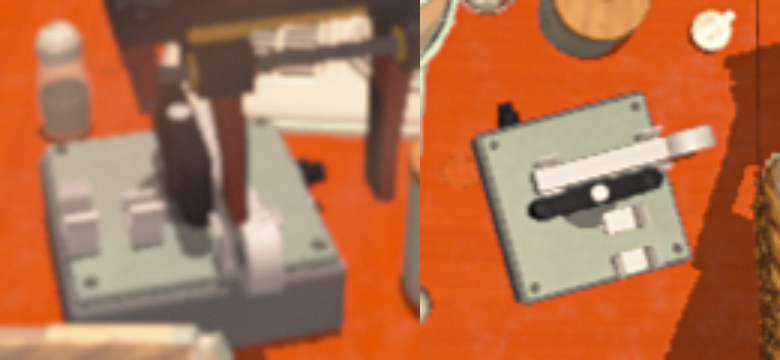

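```bash
python3 -c "
from workcell import ctrl
print(ctrl.close_job())"
```

```text
the job is handed in; nothing more can be done
None
```

I handed the job in at about 35 s of the 72 s allowed; no verdict came back. By the last pictures the handle is at ON, the lock bar lies in the ON cradle with its head over the right-hand side, and the mug, canister and shaker were never touched; setting the bar down I overshot, pressing the fingertips on the worktop with up to about 93 N at the wrist (limit 120).

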